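# Snap the lid onto the wide coffee-bar canister

## Task

Close the wider of the two open canisters so that it can be stacked away: take the loose wooden lid that fits it (the larger one) by its knob, set it in the mouth without dropping it, and press it straight down until it snaps fully home, its plate flat on the rim; then let go. Leave the narrow canister and the small lid where they are, and do not knock the wide canister over.

Things in the scene. Friction and masses are not known exactly. Their poses are not given: they have to be found in the camera images.
- lid_knob (a point): Larger loose wooden lid, plug down on the counter, knob up, 0.14 kg. From below: tapered plug 39 mm high (72 mm across at its foot, widening to a 96 mm snap bead 25-27 mm up, then an 89 mm neck); plate 114 mm across, 8 mm thick; upright round knob 30 mm across, 36 mm tall. Point: on the knob's axis, 24 mm above the plate's top, 12 mm below the knob's top, 71 mm above the plug's foot; z up.
- tin_mouth (a point): Wider open cream canister, loose, empty: 112 mm outside, 104 inside, 80 tall, 0.45 kg. Point: centre of the mouth at rim level; z up. Four spring nubs inside the rim stop the large lid with its plate 13 mm above the rim; a straight push of about 8 to 15 N snaps it past them, plate flat on the rim. The taper finds its way in from 10 mm off centre. Home: lid_knob 32 mm above this point.
- small_lid_knob (a point): Smaller loose wooden lid, the same shape and height but with a plate 86 mm across; it belongs to the narrow canister and is not wanted. Point: on the knob's axis, 24 mm above the plate's top, 71 mm above the counter.
- small_tin_mouth (a point): Narrower open cream canister, 82 mm outside, 74 mm inside, 80 mm tall; it stays open. Point: centre of its mouth at rim level.
Not all that is in view belongs to the job. What is shaped like the part that bears lid_knob but blue or red is not meant.

How it is judged:
By the outcome, as a careful person would: the job done as asked, in the order asked, and still so for the second after the job is handed in, with the robot touching nothing.
It also fails if it takes over 38 s, if anything falls off the work surface, if the arm or the gripper's body presses on something with over 40 N, if the wrist force passes 120 N, or if a joint passes its speed limit or range.

## Robot

A 6-joint arm with a two-finger parallel gripper is mounted at the origin on the work surface. World frame = base frame: x ahead of the robot, y to its left, z up, the work surface at z = 0. Lengths are in m, angles in rad, forces in N, time in s.
With the tool pointing down it reaches from about 0.25 to 0.775 m from the base axis. Payload 4 kg.
Tool frame: the origin (TCP) lies midway between the tips of the shut fingers; the grasp point (between the pads) lies 19 mm behind it; z points along the fingers, y is the line along which they close (so a half turn about z gives the same grasp; the last joint's range is limited). The gripper opens to 85 mm and grips with 20 to 120 N. Pads are 22 mm wide; open, the fingers measure 114 mm over their backs; the gripper's body (76 mm by 85 mm) begins 54 mm behind the grasp point. The pads swing forward as they close: fully open they stand 13 mm farther back than shut.
Start: joints at [-1.239, 0.087, 1.371, -0, 1.684, -0.103], TCP at [0.232, -0.499, 0.231] pointing down, gripper open.
Joint ranges: [-3.1, 3.1], [-0.76, 2.03], [0.27, 2.55], [-1.08, 4.22], [0.17, 2.65], [-2.57, 2.57]. Speed limits (rad/s): [2.79, 2.79, 3.14, 3.14, 3.14, 3.14].

## Interface

Orientations are given as a unit quaternion [x, y, z, w].
In Python, from bench import bot gives the robot as it stands.
- The arm moves only by the tool jog_arm, never from a script. Its arguments are lists of equal length, an entry for each row: "twist": the turn, a rotation vector about the tool's x, y, z in rad, a list of three; "delta_pos": the shift along the tool's x, y, z in mm, a list of three; "fingers": the gripper command: -1 is fully open, 1 is shut, values between are in proportion. In form: {"twist": [[rx, ry, rz], ...], "delta_pos": [[tx, ty, tz], ...], "fingers": [fingers, ...]}. A call has 1 to 12 rows; each row shifts and turns the commanded pose from where the row before left it, along the tool's axes as they then stand; what a row does not reach is not made up. A row lasts 1/8 s, in which the tool goes at most 62.5 mm and 10.7 degrees, less where a joint would pass 70% of its speed; a pose out of reach is approached as far as the arm can. A call is refused whole if a number of a shift passes 62.5 or a number of a turn 0.188, either way. A call with a gripper value outside its range is refused whole. The fingers move at their own pace and stop on an object; "newtons" is the grip in N (left out, the last holds). Time passes only in rows, so rows that do not move let the fingers close. It gives the time, the measured TCP pose, the force, the opening and the grip force at its end, in the units of the state.
- bot.read_state(): the state, without advancing time (a new reading comes with each control period).
- bot.grab_frame(name): name is "scene" or "top" or "wrist"; returns the picture (400x640x3 uint8, blue, green, red); there is no depth.
- bot.camera_params(name): a dict with "mtx" (3x3 intrinsics, pixels), "pose" (4x4, takes a point from camera to world coordinates); the wrist camera has in their place "mount" (4x4, takes a point from camera to tool coordinates, whose origin is the TCP and whose axes are the flange's). Camera axes: x right, y down, z forward; pixel columns grow to the right and rows downward; lengths in m; the calibration is good to about 2 mm. A picture is of the moment at which its call begins: read the wrist's pose just before it. camera_params takes no time and is no camera call.
- bot.sign_off(): hands the job in; it is judged then, once.
Trained networks look in the newest picture that a camera, given by its name, has taken for a name from the list of things; names that differ only in an ending like _2 or _b are one class to them, and where a whole thing is asked for, a point or a joint stands for the part that bears it (a point fixed in the world has none). Each returns a list of dicts, best first, with "confidence" (0 to 1); they miss things now and then, are a little off and sometimes report something else, mostly with a low value. They report only what shows in the picture. A call takes as long as a camera call. They do not tell look-alikes from the thing itself.
- bot.boxes_of(target, camera): "centre" ([x, y, z] in m, in world coordinates, good to about 4 mm: the middle of the surface that is visible of it).
- bot.spot_point(target, camera): "centre" ([x, y, z] in m, in world coordinates, good to about 4 mm: a listed point, or the origin of a listed thing).
The state is a dict: "time_s": time; "joint_positions": joint angles; "dq": joint speeds; "effort": joint torques, N m; "tool_pos": TCP position; "orientation": TCP orientation; "force": force on the tool from outside, world axes, zero at the start; "ft_torque": the same for the moment, N m; "width": opening from 0.0 (shut) to 1.0 (fully open); "grip_force": force on a finger pad.
Only numpy, scipy, OpenCV 4.12 (cv2) and the standard library are available. Lean on these libraries where they do the work, as an engineer would, in place of code of your own. Each camera call takes 0.05 s, during which the arm holds its last target. There are 200 camera calls.

## Working session

There is one attempt and no reset: what is moved stays moved. The work goes in short steps, Python scripts to look and compute and a tool call to move; the robot and the scene stay as the last step left them, time stands still between calls to the robot, and variables do not carry over. Pictures are saved under pics/ and viewed, at most 10 in all, crops included, and the job is handed in when it is done.

Besides the shell and the picture viewer there is one more tool, called after "Call:" in YAML: its name, and indented under it one key for each argument. jog_arm: Moves the arm, as the interface text tells. Its arguments: {"type":"object","properties":{"twist":{"type":"array","items":{"type":"array","items":{"type":"number"}}},"delta_pos":{"type":"array","items":{"type":"array","items":{"type":"number"}}},"fingers":{"type":"array","items":{"type":"number"}},"newtons":{"type":"number"}},"required":["twist","delta_pos","fingers"]}

```bash
mkdir -p pics
python3 - <<'E'
from bench import bot
import cv2, numpy as np
for c in("scene","top"):
    f=bot.grab_frame(c); cv2.imwrite(f"pics/{c}1.png",f)
    for t in("lid_knob","tin_mouth","small_lid_knob","small_tin_mouth"):
        print(c,t,[(np.round(d["centre"],3).tolist(),round(d["confidence"],2)) for d in bot.spot_point(t,c)])
s=bot.read_state();print(s)
print({c:bot.camera_params(c) for c in("scene","top")})
E
```

```text
scene lid_knob [([0.469, 0.26, 0.072], 0.94), ([0.326, 0.381, 0.069], 0.85), ([0.31, 0.23, 0.071], 0.66), ([0.188, 0.327, 0.072], 0.64)]
scene tin_mouth [([0.626, 0.145, 0.076], 0.9), ([0.47, 0.263, 0.072], 0.4)]
scene small_lid_knob [([0.649, -0.122, 0.067], 0.91), ([0.469, 0.26, 0.072], 0.72)]
scene small_tin_mouth []
top lid_knob [([0.184, 0.326, 0.069], 0.98), ([0.469, 0.264, 0.068], 0.63), ([0.332, 0.382, 0.069], 0.62)]
top tin_mouth [([0.627, 0.14, 0.08], 0.56)]
top small_lid_knob [([0.646, -0.123, 0.069], 0.64)]
top small_tin_mouth [([0.433, -0.224, 0.078], 0.72)]
{'time_s': 0.5, 'joint_positions': array([-1.23907520e+00,  8.72184488e-02,  1.37075410e+00, -3.76716734e-05,
        1.68357043e+00, -1.03086486e-01]), 'dq': array([ 1.54350812e-03, -2.68558960e-04, -3.39196378e-05,  7.73322240e-04,
        7.16430084e-04,  7.90021415e-05]), 'effort': array([-1.23344835e-03, -3.51281834e+01, -3.13105488e+01, -1.57147656e-04,
        1.09938330e-03,  1.16693290e-06]), 'tool_pos': array([ 0.23167318, -0.49883276,  0.2313033 ]), 'orientation': array([ 9.76461183e-01,  2.15693200e-01, -
[... 350 characters left out ...]
  ,   1.        ]]), 'pose': array([[-0.80390032,  0.35442744, -0.47762482,  0.8426061 ],
       [ 0.59472685,  0.48800678, -0.63886568,  0.60433186],
       [ 0.00665263, -0.79764063, -0.60309632,  0.59336637],
       [ 0.        ,  0.        ,  0.        ,  1.        ]])}, 'top': {'mtx': array([[390.17615353,   0.        , 325.35727673],
       [  0.        , 390.17615353, 202.75574499],
       [  0.        ,   0.        ,   1.        ]]), 'pose': array([[ 0.010029  , -0.99680566,  0.07923315,  0.36780894],
       [-0.99945479, -0.0124852 , -0.03056524,  0.07221502],
       [ 0.03145684, -0.07888341, -0.99638741,  0.95106984],
       [ 0.        ,  0.        ,  0.        ,  1.        ]])}}
```

View pics/scene1.png

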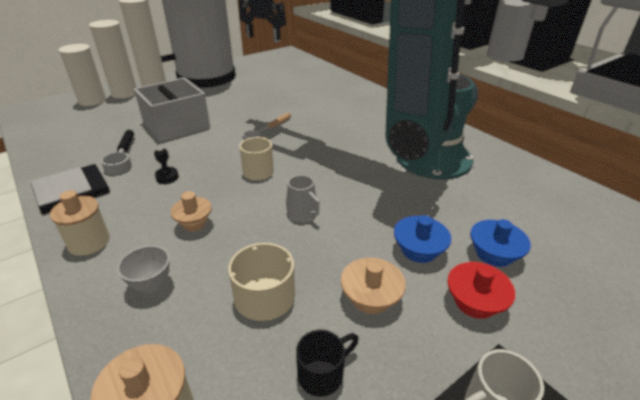

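View pics/top1.png

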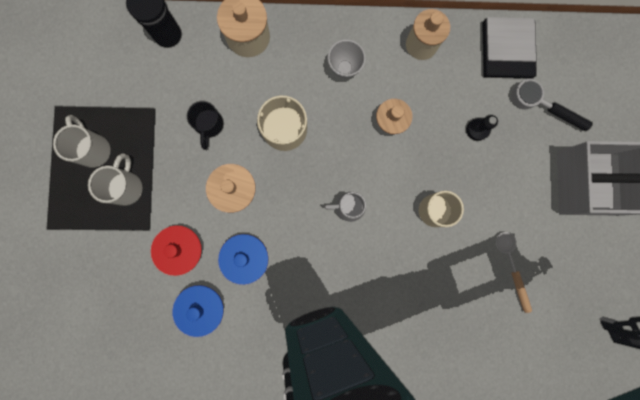

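The scene view shows the larger wooden lid at about (373,285) and the wide tin at (262,280). In the top view they are at (230,188) and (282,122). The small lid (395,117) and narrow tin (441,208) are to be left alone, and the blue and red lids are decoys. The networks agree: lid at about (0.469, 0.262), tin at about (0.626, 0.142).

Call:
jog_arm:
  twist:
    - [0, 0, 0]
    - [0, 0, 0]
    - [0, 0, 0]
    - [0, 0, 0]
    - [0, 0, 0]
    - [0, 0, 0]
    - [0, 0, 0]
    - [0, 0, 0]
    - [0, 0, 0]
    - [0, 0, 0]
    - [0, 0, 0]
    - [0, 0, 0]
  delta_pos:
    - [30, -33, 0]
    - [30, -33, 0]
    - [30, -33, 0]
    - [30, -33, 0]
    - [30, -33, 0]
    - [30, -33, 0]
    - [30, -33, 0]
    - [30, -33, 0]
    - [30, -33, 0]
    - [30, -33, 0]
    - [30, -33, 0]
    - [30, -33, 0]
  fingers: [-1, -1, -1, -1, -1, -1, -1, -1, -1, -1, -1, -1]
  newtons: 40

```text
time_s: 2.0
tool_pos: [0.3916, 0.0134, 0.2316]
orientation: [0.976, 0.216, 0.001, 0.0]
force: [0.6, -0.2, 0.5]
width: 1.0
grip_force: 0.0
```

Call:
jog_arm:
  twist:
    - [0, 0, 0]
    - [0, 0, 0]
    - [0, 0, 0]
    - [0, 0, 0]
    - [0, 0, 0]
    - [0, 0, 0]
    - [0, 0, 0]
  delta_pos:
    - [30, -33, 0]
    - [30, -33, 0]
    - [30, -33, 0]
    - [30, -33, 0]
    - [30, -33, 0]
    - [10, -25, 0]
    - [0, 0, 0]
  fingers: [-1, -1, -1, -1, -1, -1, -1]

```text
time_s: 2.88
tool_pos: [0.4562, 0.2532, 0.2309]
orientation: [0.976, 0.217, -0.0, 0.0]
force: [-0.5, 0.1, 0.7]
width: 1.0
grip_force: 0.0
```

```bash
cat > h.py <<'E'
from bench import bot
import cv2, numpy as np
from scipy.spatial.transform import Rotation as R
def look(n,ts=("lid_knob","tin_mouth"),cs=("wrist","top","scene")):
    for c in cs:
        f=bot.grab_frame(c); cv2.imwrite(f"pics/{c}{n}.png",f)
        for t in ts:
            print(c,t,[(np.round(d["centre"],4).tolist(),round(d["confidence"],2)) for d in bot.spot_point(t,c)])
def st():
    s=bot.read_state()
    for k in("time_s","tool_pos","orientation","force","width","grip_force"):print(k,np.round(s[k],4))
    return s
def to(s,p):
    r=R.from_quat(s["orientation"]).inv().apply(np.array(p)-s["tool_pos"])*1000
    print("delta",np.round(r,1))
E
python3 - <<'E'
from h import *
s=st(); look(2); to(s,[.469,.262,.052])
E
```

```text
time_s 2.875
tool_pos [0.4562 0.2532 0.2309]
orientation [ 9.761e-01  2.172e-01 -4.000e-04  0.000e+00]
force [-0.4994  0.0847  0.6786]
width 0.9995
grip_force 0.0
wrist lid_knob [([0.3063, 0.2264, 0.0748], 0.95), ([0.4684, 0.2709, 0.0714], 0.77), ([0.3271, 0.3825, 0.0729], 0.57)]
wrist tin_mouth [([0.6253, 0.1449, 0.0802], 0.95)]
top lid_knob [([0.4673, 0.2606, 0.0712], 0.95), ([0.3307, 0.3851, 0.071], 0.67), ([0.3066, 0.2269, 0.0717], 0.64)]
top tin_mouth []
scene lid_knob [([0.308, 0.2295, 0.0713], 0.94), ([0.1873, 0.3292, 0.0701], 0.73), ([0.4717, 0.2606, 0.0744], 0.68)]
scene tin_mouth [([0.6253, 0.1437, 0.0776], 0.93)]
delta [ 15.5  -2.5 178.9]
```

View pics/wrist2.png

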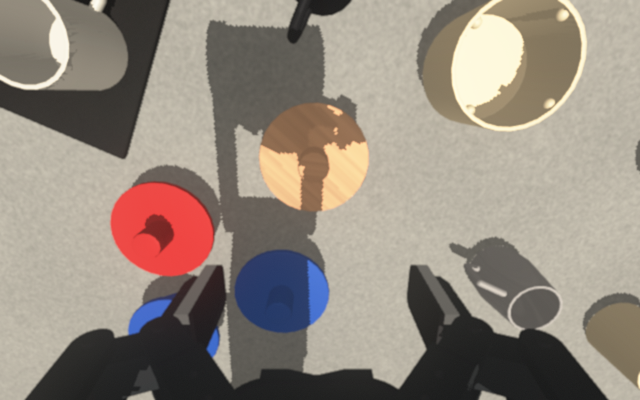

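Call:
jog_arm:
  twist:
    - [0, 0, 0]
    - [0, 0, 0]
    - [0, 0, 0]
    - [0, 0, 0]
    - [0, 0, 0]
  delta_pos:
    - [8, -2, 20]
    - [8, -1, 20]
    - [0, 0, 20]
    - [0, 0, 20]
    - [0, 0, 0]
  fingers: [-1, -1, -1, -1, -1]

```text
time_s: 3.95
tool_pos: [0.4686, 0.2603, 0.1493]
orientation: [0.977, 0.215, -0.002, 0.0]
force: [-0.1, 0.3, 1.0]
width: 1.005
grip_force: 0.0
```

Run:
```python
from h import *
s=st(); look(3,("lid_knob",)); to(s,[.469,.263,.053])
```

```text
time_s 3.95
tool_pos [0.4686 0.2603 0.1493]
orientation [ 9.765e-01  2.154e-01 -2.100e-03  5.000e-04]
force [-0.0988  0.3264  0.9769]
width 1.0048
grip_force 0.0
wrist lid_knob [([0.325, 0.3797, 0.0704], 0.72), ([0.467, 0.2666, 0.0719], 0.66), ([0.3074, 0.2286, 0.0723], 0.57)]
top lid_knob [([0.3069, 0.2277, 0.071], 0.96), ([0.4675, 0.2627, 0.0715], 0.91), ([0.3299, 0.3806, 0.0693], 0.72)]
scene lid_knob [([0.1885, 0.3281, 0.0688], 0.85), ([0.3115, 0.2302, 0.0726], 0.81), ([0.3279, 0.3813, 0.0686], 0.8), ([0.4717, 0.2589, 0.0718], 0.6)]
delta [ 1.9 -2.3 96.3]
```

The wrist picture shows the wooden lid at (315,157), its knob at about (313,165), and the wide tin with its nubs at (518,62). I'm descending and closing on the knob.

Call:
jog_arm:
  twist:
    - [0, 0, 0]
    - [0, 0, 0]
    - [0, 0, 0]
    - [0, 0, 0]
    - [0, 0, 0]
    - [0, 0, 0]
    - [0, 0, 0]
  delta_pos:
    - [1, -2, 20]
    - [0, 0, 20]
    - [0, 0, 20]
    - [0, 0, 20]
    - [0, 0, 10]
    - [0, 0, 5]
    - [0, 0, 0]
  fingers: [-1, -1, -1, -1, -1, -1, -1]

```text
time_s: 5.12
tool_pos: [0.47, 0.2635, 0.0567]
orientation: [0.976, 0.216, 0.0, -0.0]
force: [0.4, -0.5, 0.5]
width: 1.0
grip_force: 0.0
```

Call:
jog_arm:
  twist:
    - [0, 0, 0]
    - [0, 0, 0]
    - [0, 0, 0]
    - [0, 0, 0]
    - [0, 0, 0]
    - [0, 0, 0]
    - [0, 0, 0]
    - [0, 0, 0]
  delta_pos:
    - [0, 0, 0]
    - [0, 0, 0]
    - [0, 0, 0]
    - [0, 0, 0]
    - [0, 0, 0]
    - [0, 0, 0]
    - [0, 0, 0]
    - [0, 0, 0]
  fingers: [-0.5, 0, 0.3, 1, 1, 1, 1, 1]
  newtons: 60

```text
time_s: 6.12
tool_pos: [0.4701, 0.2634, 0.0568]
orientation: [0.976, 0.216, 0.0, 0.0]
force: [0.9, -0.9, 4.8]
width: 0.328
grip_force: 59.1
```

Call:
jog_arm:
  twist:
    - [0, 0, 0]
    - [0, 0, 0]
    - [0, 0, 0]
    - [0, 0, 0]
    - [0, 0, 0]
    - [0, 0, 0]
    - [0, 0, 0]
    - [0, 0, 0]
  delta_pos:
    - [0, 0, -5]
    - [0, 0, -15]
    - [0, 0, -20]
    - [0, 0, -25]
    - [0, 0, -25]
    - [0, 0, -20]
    - [0, 0, -10]
    - [0, 0, 0]
  fingers: [1, 1, 1, 1, 1, 1, 1, 1]

```text
time_s: 7.12
tool_pos: [0.47, 0.2636, 0.1771]
orientation: [0.976, 0.216, 0.001, -0.0]
force: [-0.1, 0.6, -2.0]
width: 0.332
grip_force: 59.3
```

Run:
```python
from h import *
s=st(); look(4); to(s,[.626,.1435,.175])
```

```text
time_s 7.125
tool_pos [0.47   0.2636 0.1771]
orientation [ 9.765e-01  2.157e-01  7.000e-04 -1.000e-04]
force [-0.0502  0.6346 -1.9965]
width 0.3323
grip_force 59.2575
wrist lid_knob [([0.3273, 0.3798, 0.0707], 0.98), ([0.3064, 0.228, 0.073], 0.85), ([0.4681, 0.2699, 0.1943], 0.68)]
wrist tin_mouth [([0.6261, 0.1476, 0.081], 0.8)]
top lid_knob [([0.3279, 0.3809, 0.0662], 0.95), ([0.4651, 0.2632, 0.1895], 0.9), ([0.3079, 0.2286, 0.0718], 0.65)]
top tin_mouth [([0.6222, 0.1434, 0.0804], 0.76)]
scene lid_knob [([0.3286, 0.3831, 0.0705], 0.97), ([0.3089, 0.2277, 0.0742], 0.79), ([0.4689, 0.2601, 0.1929], 0.73)]
scene tin_mouth [([0.6243, 0.1449, 0.0789], 0.68)]
delta [ 90.9 174.6   2.2]
```

View pics/scene4.png

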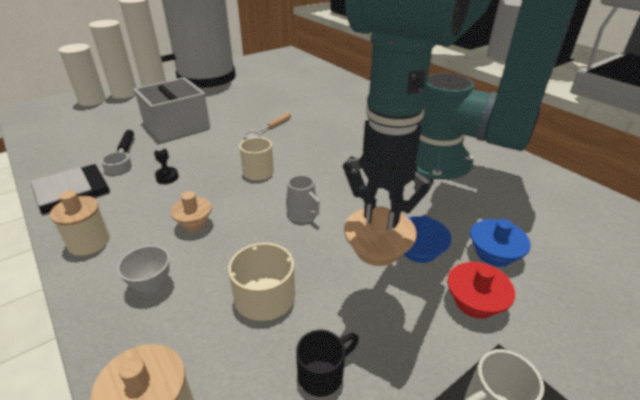

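The lid is held level in the gripper at about (380,235). Next I carry it over the tin.

Call:
jog_arm:
  twist:
    - [0, 0, 0]
    - [0, 0, 0]
    - [0, 0, 0]
    - [0, 0, 0]
    - [0, 0, 0]
    - [0, 0, 0]
    - [0, 0, 0]
    - [0, 0, 0]
    - [0, 0, 0]
    - [0, 0, 0]
  delta_pos:
    - [5, 10, 0]
    - [10, 20, 0]
    - [13, 25, 0]
    - [15, 27, 0]
    - [15, 28, 0]
    - [13, 25, 0]
    - [10, 20, 0]
    - [7, 13, 0]
    - [3, 6, 0]
    - [0, 0, 0]
  fingers: [1, 1, 1, 1, 1, 1, 1, 1, 1, 1]

```text
time_s: 8.82
tool_pos: [0.6256, 0.1439, 0.1762]
orientation: [0.976, 0.216, -0.0, -0.0]
force: [0.2, -0.5, -1.0]
width: 0.332
grip_force: 59.3
```

Run:
```python
from h import *
s=st(); look(5); to(s,[.6255,.144,.125])
```

```text
time_s 8.825
tool_pos [0.6256 0.1439 0.1762]
orientation [ 9.765e-01  2.157e-01 -2.000e-04 -1.000e-04]
force [ 0.181  -0.5296 -1.0422]
width 0.3325
grip_force 59.2894
wrist lid_knob [([0.6224, 0.1476, 0.1948], 0.57)]
wrist tin_mouth []
top lid_knob [([0.6238, 0.1442, 0.1904], 0.81), ([0.1846, 0.3245, 0.0714], 0.72), ([0.33, 0.3792, 0.0723], 0.67), ([0.3063, 0.2291, 0.0729], 0.57)]
top tin_mouth []
scene lid_knob [([0.3095, 0.2278, 0.0705], 0.97), ([0.1876, 0.3312, 0.072], 0.72), ([0.628, 0.1425, 0.193], 0.7), ([0.3267, 0.3832, 0.0709], 0.7)]
scene tin_mouth [([0.6259, 0.1458, 0.0775], 0.89)]
delta [-0.  -0.1 51.2]
```

View pics/scene5.png

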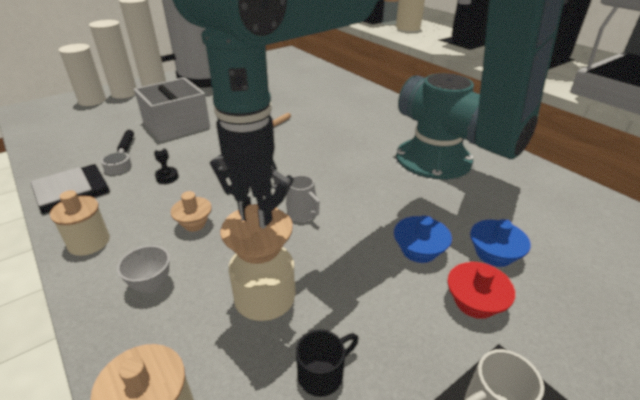

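The lid at (256,228) stands directly above the tin at (262,280). Now lowering it into the mouth.

Call:
jog_arm:
  twist:
    - [0, 0, 0]
    - [0, 0, 0]
    - [0, 0, 0]
    - [0, 0, 0]
    - [0, 0, 0]
    - [0, 0, 0]
    - [0, 0, 0]
    - [0, 0, 0]
  delta_pos:
    - [0, 0, 10]
    - [0, 0, 12]
    - [0, 0, 12]
    - [0, 0, 8]
    - [0, 0, 6]
    - [0, 0, 6]
    - [0, 0, 5]
    - [0, 0, 0]
  fingers: [1, 1, 1, 1, 1, 1, 1, 1]

```text
time_s: 10.28
tool_pos: [0.6254, 0.1438, 0.1168]
orientation: [0.976, 0.216, -0.0, 0.0]
force: [-0.6, 0.0, -1.4]
width: 0.334
grip_force: 59.3
```

Call:
jog_arm:
  twist:
    - [0, 0, 0]
    - [0, 0, 0]
    - [0, 0, 0]
    - [0, 0, 0]
  delta_pos:
    - [0, 0, 2]
    - [0, 0, 2]
    - [0, 0, 2]
    - [0, 0, 0]
  fingers: [1, 1, 1, 1]

```text
time_s: 10.78
tool_pos: [0.6252, 0.144, 0.1113]
orientation: [0.976, 0.216, -0.0, -0.0]
force: [-1.5, -0.1, -0.6]
width: 0.33
grip_force: 59.5
```

The taper is in and sitting near the nubs. Now the press.

Call:
jog_arm:
  twist:
    - [0, 0, 0]
    - [0, 0, 0]
    - [0, 0, 0]
    - [0, 0, 0]
    - [0, 0, 0]
  delta_pos:
    - [0, 0, 2]
    - [0, 0, 2]
    - [0, 0, 2]
    - [0, 0, 2]
    - [0, 0, 0]
  fingers: [1, 1, 1, 1, 1]

```text
time_s: 11.4
tool_pos: [0.6273, 0.144, 0.1071]
orientation: [0.976, 0.216, 0.003, 0.0]
force: [-2.7, -1.7, 9.1]
width: 0.334
grip_force: 60.4
```

Call:
jog_arm:
  twist:
    - [0, 0, 0]
    - [0, 0, 0]
    - [0, 0, 0]
    - [0, 0, 0]
  delta_pos:
    - [0, 0, 2]
    - [0, 0, 2]
    - [0, 0, 1]
    - [0, 0, 0]
  fingers: [1, 1, 1, 1]

```text
time_s: 11.9
tool_pos: [0.6259, 0.1437, 0.0978]
orientation: [0.976, 0.216, 0.0, 0.0]
force: [0.5, 0.1, -0.2]
width: 0.33
grip_force: 60.7
```

Run:
```python
from h import *
s=st(); look(6,cs=("scene","top")); 
cv2.imwrite("pics/crop6.png",cv2.resize(cv2.imread("pics/scene6.png")[140:340,160:360],None,fx=3,fy=3))
```

```text
time_s 11.9
tool_pos [0.6259 0.1437 0.0978]
orientation [9.765e-01 2.156e-01 2.000e-04 1.000e-04]
force [ 0.5305  0.0861 -0.1901]
width 0.3298
grip_force 60.7494
scene lid_knob [([0.3098, 0.2306, 0.0718], 0.89), ([0.3267, 0.3831, 0.0658], 0.86), ([0.6285, 0.1407, 0.1112], 0.65), ([0.1896, 0.3294, 0.0739], 0.64)]
scene tin_mouth []
top lid_knob [([0.6244, 0.1426, 0.1097], 0.95), ([0.3065, 0.2305, 0.0733], 0.85), ([0.328, 0.3802, 0.0672], 0.83), ([0.1873, 0.3269, 0.0688], 0.71)]
top tin_mouth []
```

View pics/crop6.png

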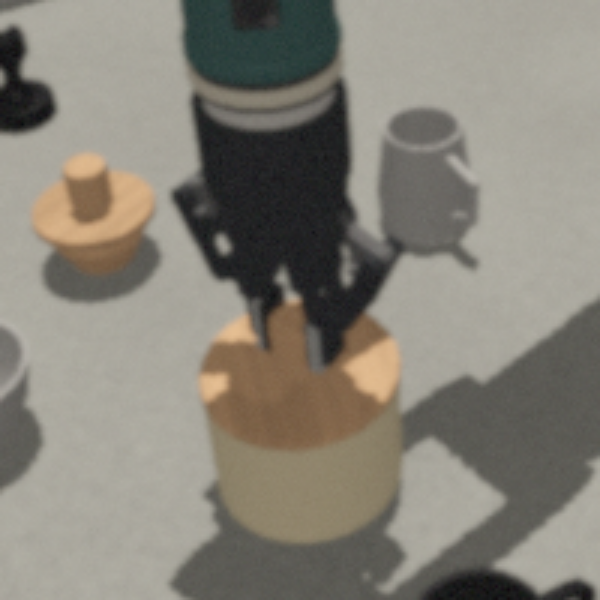

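The plate now sits flush on the tin in the crop, and z dropped with a snap. A light press will confirm it before I release.

Call:
jog_arm:
  twist:
    - [0, 0, 0]
    - [0, 0, 0]
    - [0, 0, 0]
    - [0, 0, 0]
  delta_pos:
    - [0, 0, 2]
    - [0, 0, 2]
    - [0, 0, 2]
    - [0, 0, 0]
  fingers: [1, 1, 1, 1]

```text
time_s: 12.7
tool_pos: [0.6264, 0.1437, 0.0977]
orientation: [0.976, 0.216, 0.002, 0.0]
force: [-4.3, -2.7, 15.5]
width: 0.33
grip_force: 62.6
```

It meets a hard stop at 15 N with no further travel, so it's home. I'll unload, open and retreat.

Call:
jog_arm:
  twist:
    - [0, 0, 0]
    - [0, 0, 0]
    - [0, 0, 0]
    - [0, 0, 0]
    - [0, 0, 0]
    - [0, 0, 0]
    - [0, 0, 0]
    - [0, 0, 0]
  delta_pos:
    - [0, 0, -3]
    - [0, 0, -3]
    - [0, 0, 0]
    - [0, 0, 0]
    - [0, 0, 0]
    - [0, 0, 0]
    - [0, 0, 0]
    - [0, 0, 0]
  fingers: [1, 1, 1, 0, -0.5, -1, -1, -1]

```text
time_s: 13.7
tool_pos: [0.6256, 0.1439, 0.0983]
orientation: [0.976, 0.216, 0.0, 0.0]
force: [-0.1, 0.5, 0.1]
width: 0.998
grip_force: 0.0
```

Call:
jog_arm:
  twist:
    - [0, 0, 0]
    - [0, 0, 0]
    - [0, 0, 0]
    - [0, 0, 0]
    - [0, 0, 0]
    - [0, 0, 0]
    - [0, 0, 0]
  delta_pos:
    - [0, 0, -10]
    - [0, 0, -20]
    - [0, 0, -25]
    - [0, 0, -25]
    - [0, 0, -20]
    - [0, 0, -10]
    - [0, 0, 0]
  fingers: [-1, -1, -1, -1, -1, -1, -1]

```text
time_s: 14.58
tool_pos: [0.6262, 0.1439, 0.2102]
orientation: [0.976, 0.216, 0.002, 0.0]
force: [0.7, 0.3, -0.8]
width: 0.999
grip_force: 0.0
```

Run:
```python
from h import *
s=st(); look(7); 
cv2.imwrite("pics/crop7.png",cv2.resize(cv2.imread("pics/scene7.png")[140:340,160:360],None,fx=3,fy=3))
```

```text
time_s 14.575
tool_pos [0.6262 0.1439 0.2102]
orientation [9.765e-01 2.157e-01 1.500e-03 2.000e-04]
force [ 0.6724  0.2643 -0.7753]
width 0.9993
grip_force 0.0
wrist lid_knob [([0.3243, 0.3823, 0.0752], 0.74), ([0.6267, 0.1467, 0.1148], 0.7), ([0.3051, 0.2274, 0.073], 0.54)]
wrist tin_mouth []
top lid_knob [([0.6246, 0.1427, 0.1097], 0.89), ([0.3309, 0.3797, 0.0685], 0.66), ([0.3078, 0.2312, 0.0741], 0.61)]
top tin_mouth []
scene lid_knob [([0.309, 0.2281, 0.0714], 0.88), ([0.6251, 0.1418, 0.1132], 0.72), ([0.1903, 0.3281, 0.0712], 0.55)]
scene tin_mouth []
```

View pics/crop7.png

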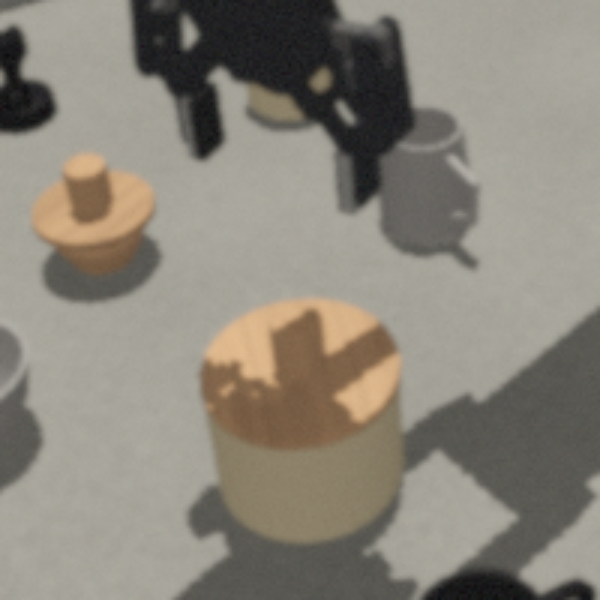

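The crop shows the lid flat on the rim, the tin upright and the gripper clear, with the small lid untouched.

```bash
python3 -c "
from bench import bot
print(bot.sign_off())"
```

```text
the job is handed in; nothing more can be done
None
```

The wide canister is closed: the larger wooden lid snapped fully home with its plate flat on the rim, the gripper let go and backed clear, and I handed the job in at about 15 s of the 38 s allowed.

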